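# Stand the toppled spice jars up and close the row

### The job

The stop of the spice tray was left slid back and the two tall spice jars have toppled over in the lane. Stand both of them upright on the floor of the lane again, among the low jars, then slide the stop up along the tray until all four jars stand close together between the end board and the stop, with no loose room left to topple. Leave the low jars standing in the lane and do not disturb the things round the tray.

Things in the scene. Friction and masses are not known exactly. Their poses are not given: they have to be found in the camera images.
- tray: Fixed narrow pale-wood spice tray, 66 x 472 mm. Origin: centre of its underside on the worktop; y along the lane, x across, z up. Lane inside: x -25 to +25, y -228 to +228 mm, floor at z = 4 mm; long side lips 8 mm thick, top at z = 12 mm. End board at y = -228 mm (inner face), 8 mm thick, 45 mm high; the +y end has only a 12 mm lip. The stop rides near the +y end.
- stop (a joint): Travel of the sliding stop (m): 0 = fully back, grows as it moves along the tray's -y towards the end board. Gap from the end board's inner face to the stop's face = 0.388 - value. Starts at 0 to 0.014. Light friction (1.5 N); stays where it is left. The four jars touching in a row take up 174 mm (value 0.214).
- stop_face (a point): Centre line of the stop's jar-side face, 30 mm above the worktop. The face board is wood, 47 mm wide, 10 mm thick (behind this point, to +y), its top 60 mm above the worktop. Axes as the tray's.
- stop_tab (a point): Centre of the stop's thumb tab, 45 mm above the worktop: upright wooden tab, 10 mm thick along the lane, 40 mm wide across, top 55 mm above the worktop, 59 mm behind the face (to +y), on a metal saddle 74 mm wide, top 15 mm above the worktop, that ends 2 mm behind the tab. Pinch it or push it from behind. Axes as the tray's.
- tall_jar_a: Tall round glass spice jar with black cap, 41 mm diameter, 105 mm high (cap 20 mm, same diameter), about 0.11 kg. Origin: centre of its foot; z points from foot to cap. At the start it lies along the lane in the gap between the low jar at the end board and the other low jar, cap towards the stop.
- tall_jar_b: Second tall spice jar, same size and frame. At the start it lies along the lane in the gap between the second low jar and the stop, cap towards the stop.
- low_jar_a: Squat round lidded jar, 46 mm diameter, 40 mm high, about 0.09 kg; origin: centre of its foot, z up. Stands in the lane, either next to the end board or between the two lying jars (the two low jars may be swapped).
- low_jar_b: The other squat jar, same size and frame.
- honey_jar: Bystander: glass honey jar 62 mm wide, 99 mm high, standing left of the tray; origin centre of its foot.
- pepper_mill: Bystander: wooden pepper mill 58 mm diameter, 170 mm high, standing behind the right end of the tray; origin centre of its foot.
- sardine_tin: Bystander: flat oblong tin 63 x 105 mm, 25 mm high, lying behind the tray; origin centre of its foot.
- mug: Bystander: white mug 82 mm diameter, 94 mm high, standing left of the tray; origin centre of its foot.
Not all that is in view belongs to the job. Leave any brown look-alike of the tall_jar_a alone.

How it is judged:
By the outcome, as a careful person would: the job done as asked, in the order asked, and still so for the second after the job is handed in, with the robot touching nothing.
It also fails if it takes over 72 s, if anything falls off the work surface, if the arm or the gripper's body presses on something with over 40 N, if the wrist force passes 120 N, or if a joint passes its speed limit or range.

### The arm

A 6-joint arm with a two-finger parallel gripper is mounted at the origin on a cart in front of the work surface, level with it; the furniture and walls round the work are solid. World frame = base frame: x ahead of the robot, y to its left, z up, the work surface at z = 0. Lengths are in m, angles in degrees, forces in N, time in s.
With the tool pointing down it reaches from about 0.275 to 0.725 m from the base axis. Payload 5.6 kg.
Tool frame: the origin (TCP) lies midway between the tips of the shut fingers; the grasp point (between the pads) lies 19 mm behind it (robot.grip_depth is the distance from the TCP to the grasp point, in m); z points along the fingers, y is the line along which they close (so a half turn about z gives the same grasp; the last joint's range is limited). The gripper opens to 85 mm and grips with 20 to 120 N. Pads are 22 mm wide; open, the fingers measure 114 mm over their backs; the gripper's body (76 mm by 85 mm) begins 54 mm behind the grasp point. The pads swing forward as they close: fully open they stand 13 mm farther back than shut.
Start: joints at [85.863, 14.616, 6.199, 0, -81.583, -16.306], TCP at [0.192, 0.515, 0.231] pointing down, gripper open.
Joint ranges: [-168.99, 168.99], [-69.2, 112.95], [-62.41, 85.93], [-164.36, 98.24], [-168.68, -3.75], [-174.98, 174.98]. Speed limits (degrees/s): [147.25, 147.25, 180, 180, 180, 180].

### API

Orientations are given as a 3x3 rotation matrix whose columns are the frame's x, y, z axes.
In Python, from cell import robot, release, grasp, kin, camera, nets gives the robot as it stands. The module is installed in compiled form; this text tells all that it offers. Calls block until the motion is done:
- robot.movep(position, orientation): joint-space move of the TCP to a pose.
- robot.line_to(position, rotation=None, rate=0.15, force_limit=None): straight line of the TCP; rotation=None keeps the orientation; rate is the mean speed in m/s. With force_limit (N) it stops when the force on the tool has changed by that much, and returns True; else False.
- robot.move_joints(angles): joint-space move.
- release() and grasp(): open the fingers fully, or close them until they stop; the grip force is fixed at half the most.
- robot.hold(seconds).
- kin.inverse_kinematics(position, orientation): joint angles nearest the present ones, or None.
- robot.state(): the state.
- camera(name): name is "side" or "top"; returns a dict with "frame" (480x640x3 uint8, blue, green, red), "vfov" (degrees; the focal length in pixels is half the picture's height over the tangent of half this angle, whatever the lens; pixels are square), "cx", "cy" (the principal point, pixels), "D" ([k1, k2, p1, p2, k3] as OpenCV has them; the pictures are not rectified), "R" (3x3) and "t" (3): a world point X has camera coordinates R X + t. Camera axes: x right, y down, z forward; pixel columns grow to the right and rows downward; lengths in m; the calibration is good to about 2 mm. A picture is of the moment at which its call begins. There is no depth.
A pose or a line that the arm cannot do raises robot.Unreachable and nothing moves.
- robot.close_job(): hands the job in; it is judged then, once.
Trained networks look in a picture, given as the dict that the camera call returned (one of the last four; its "shot" number tells which), for a name from the list of things; names that differ only in an ending like _2 or _b are one class to them, and where a whole thing is asked for, a point or a joint stands for the part that bears it (a point fixed in the world has none). Each returns a list of dicts, best first, with "score" (0 to 1); they miss things now and then, are a little off and sometimes report something else, mostly with a low value. They report only what shows in the picture. A call takes as long as a camera call. They do not tell look-alikes from the thing itself.
- nets.cut_out(thing, picture): "pixels" (480x640 bool, what is visible of it) and "centre" ([column, row] in pixels, amid what is visible of it).
The state is a dict: "time_s": time; "q": joint angles; "joint_vel": joint speeds; "tau": joint torques, N m; "position": TCP position; "orientation": TCP orientation; "contact_force": force on the tool from outside, world axes, zero at the start; "ft_torque": the same for the moment, N m; "opening": finger opening in m; "grip_force": force on a finger pad.
Only numpy, scipy, OpenCV 4.12 (cv2) and the standard library are available. Lean on these libraries where they do the work, as an engineer would, in place of code of your own. Each camera call takes 0.05 s, during which the arm holds its last target. There are 200 camera calls.

## Working session

There is one attempt and no reset: what is moved stays moved. The work goes in short steps, each a Python script; the robot and the scene stay as the last script left them, time stands still between calls to the robot, and variables do not carry over. Pictures are saved under pics/ and viewed, at most 10 in all, crops included, and the job is handed in when it is done.

```bash
mkdir -p pics; python3 - <<'E'
from cell import robot,camera
import cv2
for n in("top","side"):
    c=camera(n);cv2.imwrite(f"pics/{n}0.png",c["frame"]);print(n,c["vfov"],c["cx"],c["cy"],c["D"],c["R"],c["t"])
print(robot.state()["time_s"])
E
```

```text
top 43.17247094042164 322.44914033781555 234.07454065569112 [-0.13220523  0.          0.          0.          0.        ] [[-0.3247406  -0.9458002   0.00234939]
 [-0.89800317  0.30754788 -0.31464998]
 [ 0.29687347 -0.10428938 -0.94920486]] [0.17896386 0.47197293 1.23308687]
side 50.6925914544114 318.5508627419324 246.58784393850513 [-0.04880896  0.          0.          0.          0.        ] [[ 0.90896464 -0.4164589   0.01858136]
 [-0.13539381 -0.33708068 -0.9316894 ]
 [ 0.39427376  0.84435692 -0.36278038]] [-0.48412752  0.14660089  1.21958371]
0.1
```

View pics/top0.png

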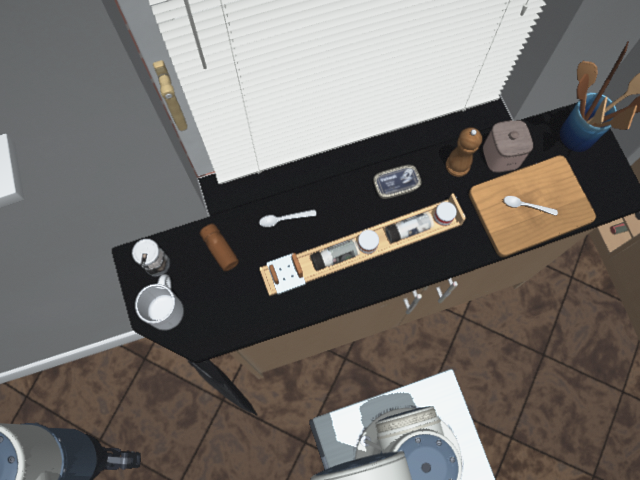

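View pics/side0.png

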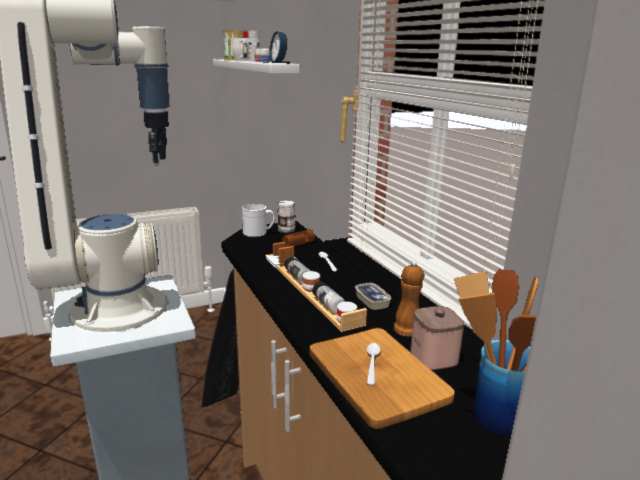

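Top view: tray (265,280)→(462,210), end board at the right, low jars at (446,212) and (368,240), tall jars at (407,227) and (336,254), stop at (287,270). A brown look-alike lies at (219,247), off the tray. So the lying candidates are (407,227), (336,254) and (219,247); by the description the first two, in the lane, are the right ones. I'll check this in a crop.

```bash
cat > h.py <<'E'
import numpy as np, cv2
from cell import robot,release,grasp,kin,camera,nets
def K(c):
    f=240/np.tan(np.radians(c["vfov"]/2)); return np.array([[f,0,c["cx"]],[0,f,c["cy"]],[0,0,1.]])
def proj(c,X):
    return cv2.projectPoints(np.float64(X).reshape(-1,3),cv2.Rodrigues(np.array(c["R"]))[0],np.float64(c["t"]),K(c),np.float64(c["D"]))[0][:,0]
def back(c,uv,z):
    n=cv2.undistortPoints(np.float64(uv).reshape(-1,1,2),K(c),np.float64(c["D"]))[:,0]
    R=np.array(c["R"]);C=-R.T@np.array(c["t"]);d=np.c_[n,np.ones(len(n))]@R
    return C+d*((z-C[2])/d[:,2])[:,None]
E
python3 - <<'E'
from h import *
c=camera("top");s=camera("side")
for t,z in (("tray",.006),("stop_face",.03),("tall_jar_a",.0245),("low_jar_a",.03),("pepper_mill",.08),("sardine_tin",.0125),("honey_jar",.05)):
    for d in nets.cut_out(t,c)[:4]:
        p=d["pixels"];r=cv2.minAreaRect(np.argwhere(p)[:,::-1].astype(np.float32))
        print(t,round(d["score"],2),np.round(d["centre"],1),p.sum(),back(c,[d["centre"]],z).round(4)[0],"rect",np.round(back(c,cv2.boxPoints(r),z)[:,:2],3).tolist())
    for d in nets.cut_out(t,s)[:4]: print("   side",round(d["score"],2),np.round(d["centre"],1),d["pixels"].sum())
cv2.imwrite("pics/crop.png",cv2.resize(c["frame"][190:300,255:470],None,fx=3.7,fy=3.7,interpolation=cv2.INTER_CUBIC))
E
```

```text
tray 0.88 [335.4 265. ] 3922 [0.4479 0.0047 0.006 ] rect [[0.504, 0.17], [0.52, -0.323], [0.437, -0.317], [0.424, 0.167]]
   side 0.74 [313.1 300.1] 1518
   side 0.2 [325.7 294.5] 548
stop_face 0.61 [287.  275.8] 987 [0.453  0.1158 0.03  ] rect [[0.496, 0.152], [0.497, 0.082], [0.423, 0.082], [0.422, 0.15]]
stop_face 0.45 [334.9 256.4] 899 [0.4608 0.002  0.03  ] rect [[0.484, 0.056], [0.489, -0.055], [0.445, -0.055], [0.441, 0.054]]
   side 0.98 [281.1 254.5] 417
tall_jar_a 0.87 [218.1 247. ] 840 [0.5675 0.2415 0.0245] rect [[0.615, 0.276], [0.628, 0.236], [0.519, 0.206], [0.507, 0.245]]
tall_jar_a 0.82 [335.8 257.3] 895 [4.596e-01 1.000e-04 2.450e-02] rect [[0.485, 0.055], [0.492, -0.055], [0.448, -0.055], [0.441, 0.053]]
tall_jar_a 0.71 [285.5 277.3] 979 [0.4523 0.1199 0.0245] rect [[0.497, 0.15], [0.499, 0.082], [0.423, 0.081], [0.422, 0.148]]
tall_jar_a 0.68 [411.2 228.3] 838 [ 0.4686 -0.1839  0.0245] rect [[0.493, -0.126], [0.495, -0.237], [0.45, -0.234], [0.449, -0.125]]
   side 0.67 [327.4 296.7] 506
   side 0.65 [297.2 266.6] 344
   side 0.64 [282.4 253.7] 395
   side 0.56 [2
[... 291 characters left out ...]
67 [312.2 280.7] 250
   side 0.54 [342.8 307.9] 200
pepper_mill 0.6 [460.4 154.6] 1065 [ 0.5816 -0.3417  0.08  ] rect [[0.561, -0.286], [0.654, -0.382], [0.612, -0.42], [0.521, -0.324]]
pepper_mill 0.48 [337.5 256.1] 868 [0.4462 0.0024 0.08  ] rect [[0.471, 0.058], [0.475, -0.046], [0.432, -0.046], [0.429, 0.057]]
   side 0.9 [408.2 299.3] 1285
sardine_tin 0.83 [399.7 182.3] 1125 [ 0.5866 -0.2035  0.0125] rect [[0.625, -0.148], [0.622, -0.257], [0.554, -0.249], [0.558, -0.142]]
   side 0.56 [373.8 293.8] 665
honey_jar 0.93 [150.9 256.5] 883 [0.5857 0.3871 0.05  ] rect [[0.614, 0.434], [0.642, 0.386], [0.557, 0.341], [0.53, 0.389]]
   side 0.95 [284.9 213.8] 487
   side 0.25 [343.  309.2] 223
```

View pics/crop.png

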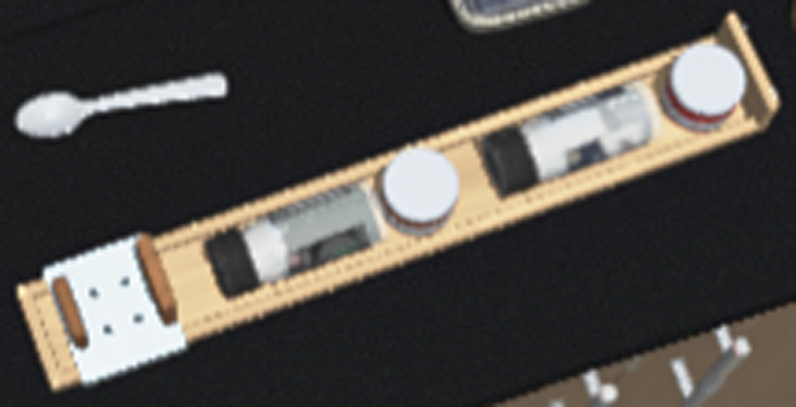

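```bash
cat >> h.py <<'E'
def T(p,P):  # tray -> world
    P=np.atleast_2d(P);c,s=np.cos(p[2]),np.sin(p[2]);return np.c_[p[0]+c*P[:,0]-s*P[:,1],p[1]+s*P[:,0]+c*P[:,1],P[:,2]]
def Ti(p,W):
    c,s=np.cos(p[2]),np.sin(p[2]);d=W[:,:2]-p[:2];return np.c_[c*d[:,0]+s*d[:,1],-s*d[:,0]+c*d[:,1]]
E
python3 - <<'E'
from h import *
from scipy.optimize import least_squares
c=camera("top")
cr=lambda L:np.array(L,float)/3.7+[255,190]-.3
uv=cr([(55,382),(20,288),(737,13),(778,107)])
P=np.array([(-.033,.236,.012),(.033,.236,.012),(.033,-.236,.045),(-.033,-.236,.045)])
r=least_squares(lambda p:(proj(c,T(p,P))-uv).ravel(),[.46,-.06,.05]);p=r.x
print(p,np.degrees(p[2]),r.fun.round(1));np.save("tray.npy",p)
f=lambda n,L,z:print(n,(Ti(p,back(c,cr(L),z))*1e3).round(1).tolist())
f("lids",[(709,78),(421,183)],.044)
f("b cap/foot",[(225,267),(368,218)],.026);f("a cap/foot",[(500,162),(645,112)],.026)
f("stop faceboard top jar-side edge",[(157,238),(175,320)],.06)
f("tab top back edge",[(55,283),(78,346)],.055)
im=c["frame"].copy();big=cv2.resize(im[190:300,255:470],None,fx=3.7,fy=3.7,interpolation=cv2.INTER_CUBIC)
for z,poly in((.012,[(-.033,-.236),(.033,-.236),(.033,.236),(-.033,.236)]),(.012,[(-.025,-.228),(.025,-.228),(.025,.228),(-.025,.228)]),(.045,[(-.033,-.236),(.033,-.236),(.033,-.228),(-.033,-.228)])):
    q=(proj(c,T(p,[(a,b,z) for a,b in poly]))+.3-[255,190])*3.7
    cv2.polylines(big,[q.astype(int)],True,(0,0,255),1)
cv2.imwrite("pics/fit.png",big)
E
```

```text
[ 0.47092684 -0.06886771  0.02870572] 1.6447163939405134 [-0.8  1.1 -1.  -0.6  0.4 -0.5  1.4 -0.4]
lids [[-0.4, -200.9], [-0.9, -10.8]]
b cap/foot [[-3.8, 115.3], [-5.3, 24.0]]
a cap/foot [[-0.4, -64.3], [-1.9, -160.6]]
stop faceboard top jar-side edge [[17.6, 149.4], [-32.5, 156.5]]
tab top back edge [[14.2, 214.2], [-26.2, 214.1]]
```

View pics/fit.png

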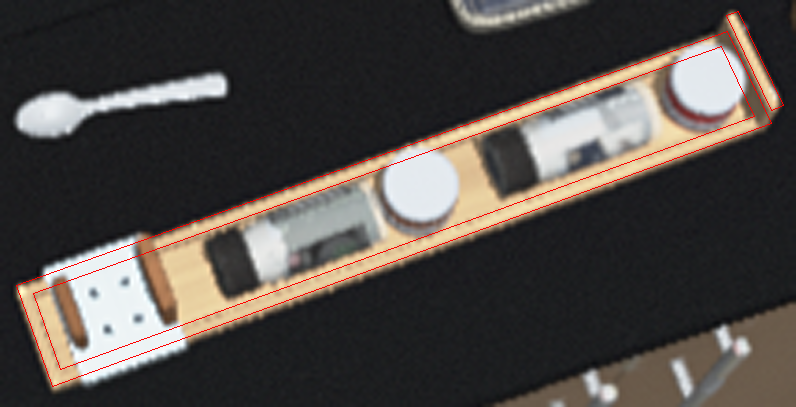

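The overlay sits slightly high at the left end, near (186,340), so the yaw is about 1° short. I'll refine the pose with a silhouette fit.

```bash
cat > fit.py <<'E'
from h import *
from scipy.optimize import minimize
c=camera("top");p0=np.load("tray.npy");S=6
g=c["frame"].max(2);x0,y0=255,190
big=cv2.resize(g[y0:300,x0:470],None,fx=S,fy=S,interpolation=cv2.INTER_CUBIC)
m=(big>75).astype(np.uint8)
q=lambda W:((proj(c,W)-[x0,y0]+.5)*S).astype(np.float32)
roi=np.zeros_like(m);w=T(p0,[(a,b,.02) for a,b in((-.055,-.26),(.06,-.26),(.06,.26),(-.055,.26))]);cv2.fillConvexPoly(roi,q(w).astype(int),1)
box=lambda a,b,cc,d,e,f:[(x,y,z) for x in(a,b) for y in(cc,d) for z in(e,f)]
cyl=lambda y,r,h:[(r*np.cos(t),y+r*np.sin(t),z) for t in np.linspace(0,6.28,24) for z in(.004,h)]
def render(v):
    p=v[:3];f=.160-v[3];o=np.zeros_like(m)
    for P in(box(-.033,.033,-.236,.236,0,.012),box(-.033,.033,-.236,-.228,0,.045),box(-.0235,.0235,f,f+.01,.004,.06),box(-.02,.02,f+.054,f+.064,.015,.055),box(-.037,.037,f,f+.066,0,.015),cyl(-.201,.023,.044),cyl(-.012,.023,.044)):
        cv2.fillConvexPoly(o,cv2.convexHull(q(T(p,P))).astype(np.int32),1)
    return o
def cost(d):
    o=render(np.r_[p0,.007]+d*[.001,.001,.001,.001]); return float(((o!=m)&(roi>0)).sum())
best=min((minimize(cost,s,method="Nelder-Mead",options=dict(initial_simplex=np.array(s)+np.vstack([np.zeros(4),np.diag([4,4,12,4])]),maxiter=300)) for s in([0,0,0,0],[-3,0,15,0])),key=lambda r:r.fun)
v=np.r_[p0,.007]+best.x*.001;print(v,np.degrees(v[2]),cost(np.zeros(4)),best.fun);np.save("tray.npy",v[:3]);np.save("stop.npy",v[3])
p=v[:3];cr=lambda L:np.array(L,float)/3.7+[255,190]-.3
f=lambda n,L,z:print(n,(Ti(p,back(c,cr(L),z))*1e3).round(1).tolist())
f("lids",[(709,78),(421,183)],.044)
f("b cap/foot",[(225,267),(368,218)],.026);f("a cap/foot",[(500,162),(645,112)],.026)
f("board",[(157,238),(175,320)],.06);f("tab",[(55,283),(78,346)],.055)
out=cv2.cvtColor(big,cv2.COLOR_GRAY2BGR);cs,_=cv2.findContours(render(v),0,2);cv2.drawContours(out,cs,-1,(0,0,255),1);cv2.imwrite("pics/fit2.png",cv2.resize(out,(800,409)))
s=camera("side");np.savez("x",0)
E
python3 fit.py
```

```text
[ 0.47146066 -0.06734912  0.03198062  0.00569686] 1.832354645718799 20895.0 18608.0
lids [[-1.6, -202.4], [-1.5, -12.3]]
b cap/foot [[-4.0, 113.8], [-5.8, 22.5]]
a cap/foot [[-1.2, -65.8], [-3.1, -162.1]]
board [[17.5, 147.9], [-32.6, 155.1]]
tab [[14.3, 212.6], [-26.0, 212.6]]
```

View pics/fit2.png

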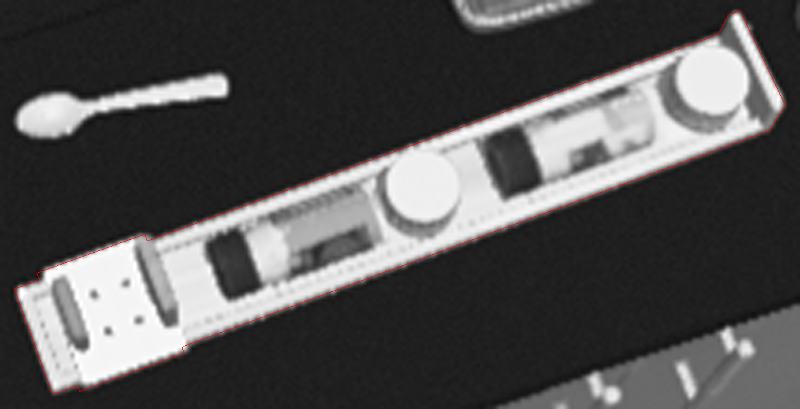

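```bash
cat > jar.py <<'E'
from h import *
p=np.load("tray.npy");Rt=cv2.Rodrigues(np.array([0,0,p[2]]))[0]
def rot(th,sg):   # th: approach tilt; tool z=(0,sin th,-cos th) in tray axes
    t=np.radians(th);z=np.array([0,np.sin(t),-np.cos(t)]);y=np.array([sg,0,0.]);return Rt@np.c_[np.cross(y,z),y,z]
W=lambda x,y,z:T(p,[(x,y,z)])[0]
def plan(foot,ypl,sg,al=30,h=.062,tz=.017):
    gz=tz+.019*np.cos(np.radians(al))
    # tip point over jar: grasp axis at jar axis point h
    tip=np.array([0,foot+h-(.0)-np.sin(np.radians(al))*.006,tz])
    rel=tip-np.array([0,foot,.0245])            # TCP rel. foot centre, lying
    relu=np.array([rel[0],-rel[2],rel[1]])      # after +90 about x
    A,B=rot(-al,sg),rot(90-al,sg)
    up=np.array([0,ypl,.004])+relu
    return tip,A,up,B
def check(*a):
    tip,A,up,B=plan(*a)
    return [kin.inverse_kinematics(W(*(q)),R) for q,R in((tip,A),(tip+[0,.05,.11],A),(up+[0,0,.08],B),(up,B),(up+[0,-.07,.05],B))]
E
python3 - <<'E'
from jar import *
for n,a in(("b",(.015,.108)),("a",(-.167,-.068))):
    for sg in(1,-1):
        print(n,sg)
        for q in check(*a,sg): print("  ",None if q is None else np.round(q,0))
print(robot.state()["q"],W(*plan(.015,.108,1)[2]))
E
```

```text
b 1
   [ 38.  23. -35.  30. -55. 122.]
   [ 43.  17. -22.  23. -73. 128.]
   [ -19.   27.    1.  -54.  -94. -147.]
   [ -19.   34.   -2.  -54.  -88. -139.]
   [ -25.   32.    5.  -51.  -97. -142.]
b -1
   [ 38.  23. -35.  30. -55. -58.]
   [ 43.  17. -22.  23. -73. -52.]
   [-19.  27.   1. -54. -94.  33.]
   [-19.  34.  -2. -54. -88.  41.]
   [-25.  32.   5. -51. -97.  38.]
a 1
   [ 14.  20. -43.  45. -44. 130.]
   [ 23.  12. -32.  32. -62. 140.]
   [ -33.   36.   16.  -48. -107. -144.]
   [ -33.   42.   13.  -46. -101. -137.]
   [ -38.   43.   24.  -46. -111. -141.]
a -1
   [ 14.  20. -43.  45. -44. -50.]
   [ 23.  12. -32.  32. -62. -40.]
   [ -33.   36.   16.  -48. -107.   36.]
   [ -33.   42.   13.  -46. -101.   43.]
   [ -38.   43.   24.  -46. -111.   39.]
[ 8.58630860e+01  1.46171952e+01  6.19906410e+00 -6.27278638e-04
 -8.15829781e+01 -1.63062761e+01] [0.46776753 0.04809182 0.063     ]
```

```bash
cat >> jar.py <<'E'
def pick(foot,ypl,sg=-1):
    tip,A,up,B=plan(foot,ypl,sg)
    robot.movep(W(*(tip+[0,.02,.14])),A)
    hit=robot.line_to(W(*(tip+[0,.004,.02])),rate=.2) 
    hit=robot.line_to(W(*tip),rate=.04,force_limit=8)
    st=robot.state();print("hit",hit,np.round(st["position"]-W(*tip),4))
    grasp();st=robot.state();print("open",st["opening"],st["grip_force"],st["contact_force"])
    robot.line_to(W(*(tip+[0,0,.13])),rate=.15)
    st=robot.state();print("open",st["opening"],st["contact_force"],st["time_s"])
def carry(foot,ypl,sg=-1):
    tip,A,up,B=plan(foot,ypl,sg)
    robot.movep(W(*(up+[0,0,.08])),B)
    st=robot.state();print(st["opening"],st["time_s"])
E
python3 - <<'E'
from jar import *
release();pick(.015,.108);carry(.015,.108)
c=camera("top");s=camera("side")
a=c["frame"][150:310,230:480];b=s["frame"][160:340,200:400]
cv2.imwrite("pics/held.png",np.hstack([cv2.resize(a,(400,256)),cv2.resize(b,(400,360))[:256]]) if 0 else np.vstack([cv2.resize(a,(500,320),interpolation=2),cv2.resize(b,(500,450),interpolation=2)[:280]]))
E
```

```text
hit False [ 0.     -0.0001 -0.    ]
open 0.038945298819737434 60.189204812049866 [-0.94346885  1.17439288  3.97699157]
open 0.039054830547480233 [-0.08705106  0.13171756 -1.17356598] 6.2
0.03893614826911169 7.4833
```

View pics/held.png

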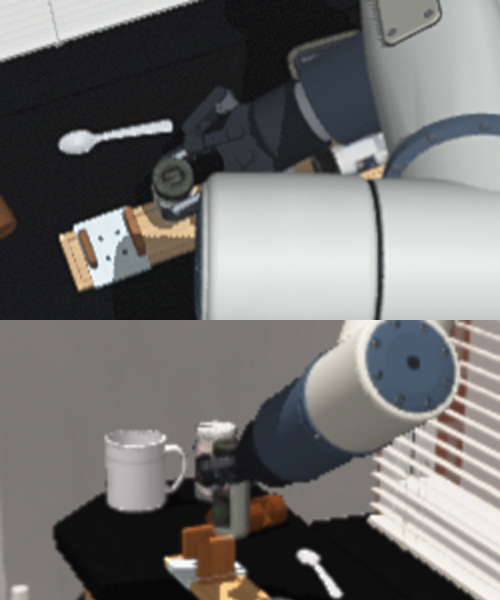

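The held picture shows jar b upright in the fingers, cap at top-left (172,175), above the lane and clear of the stop. Lowering until it touches.

```bash
cat >> jar.py <<'E'
def place(foot,ypl,sg=-1):
    tip,A,up,B=plan(foot,ypl,sg)
    robot.line_to(W(*(up+[0,0,.014])),rate=.15)
    hit=robot.line_to(W(*(up+[0,0,-.012])),rate=.02,force_limit=4)
    st=robot.state();print("hit",hit,"dz",st["position"][2]-up[2],st["contact_force"])
    if not hit: return
    robot.hold(.2);release();robot.hold(.2)
    bk=B[:,2]*-1
    q=robot.state()["position"]
    robot.line_to(q+bk*.09,rate=.12)
    robot.line_to(q+bk*.09+[0,0,.13],rate=.25)
    print(robot.state()["time_s"])
E
python3 - <<'E'
from jar import *
place(.015,.108)
E
```

```text
hit True dz 0.0022132911650336595 [ 1.47991916 -1.34289787  4.35714432]
11.3833
```

```bash
python3 - <<'E'
from jar import *
tip,A,up,B=plan(-.167,-.068,-1)
robot.movep(W(*(tip+[0,.02,.14])),A)
c=camera("top");s=camera("side")
for n,k in(("top",c),("side",s)):
    for X in((0,.108,.109),(0,.108,.004),(0,-.012,.044)): print(n,proj(k,W(*X)).round(0))
cv2.imwrite("pics/b.png",np.hstack([cv2.resize(c["frame"][170:320,240:470],None,fx=1.7,fy=1.7,interpolation=2)[:255],cv2.resize(s["frame"][190:340,220:420],None,fx=1.7,fy=1.7,interpolation=2)]))
E
```

```text
top [[317. 248.]]
top [[317. 262.]]
top [[368. 239.]]
side [[292. 235.]]
side [[292. 270.]]
side [[310. 273.]]
```

View pics/b.png

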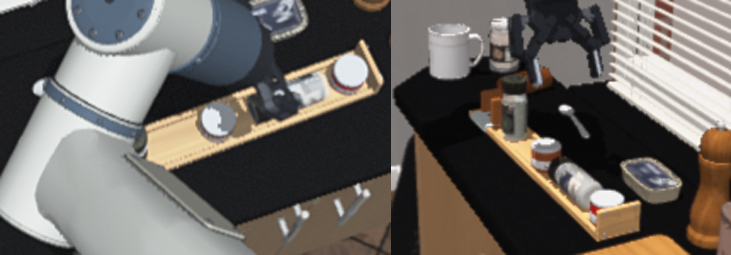

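Jar b stands upright in front of the stop (crop 515,110), and jar a is still lying at (575,185). Now jar a.

```bash
python3 - <<'E'
from jar import *
pick(-.167,-.068)
if robot.state()["opening"]>.03:
    carry(-.167,-.068);place(-.167,-.068)
    q=robot.state()["position"]
    robot.movep([.40,.02,.38],rot(0,-1))
    c=camera("top");s=camera("side");print(robot.state()["time_s"])
    cv2.imwrite("pics/a.png",np.hstack([cv2.resize(c["frame"][170:320,240:470],None,fx=1.7,fy=1.7,interpolation=2)[:255],cv2.resize(s["frame"][190:340,220:420],None,fx=1.7,fy=1.7,interpolation=2)]))
E
```

```text
hit False [-0.0001 -0.0001 -0.0001]
open 0.03856400480837198 60.16261696815491 [-1.13470946  1.09190174  2.94493298]
open 0.03893369034269822 [-0.52802323  0.52866522 -0.76781288] 15.9917
0.03903192677142161 17.2667
hit True dz 0.001149488756137726 [ 0.68658331 -1.0805691   4.62489981]
21.1
22.4417
```

View pics/a.png

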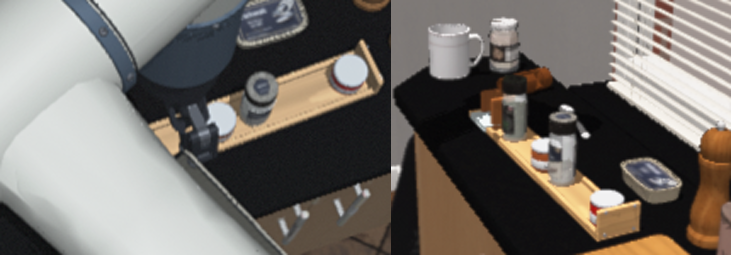

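All four jars are standing: jar a at side crop (562,150), jar b at (515,110), low jars at (541,155) and (606,207). Next: push the tab from behind.

```bash
python3 - <<'E'
from jar import *
R=rot(0,-1)
robot.movep(W(0,.265,.25),R);grasp()
robot.line_to(W(0,.255,.034),rate=.15)
yy=lambda:Ti(p,robot.state()["position"][None])[0]
hit=robot.line_to(W(0,.075,.034),rate=.06,force_limit=12);print(hit,yy(),robot.state()["contact_force"])
hit=robot.line_to(W(0,.012,.034),rate=.03,force_limit=10) if not hit else 1
print(hit,yy(),robot.state()["contact_force"],robot.state()["time_s"])
E
```

```text
False [0.00013429 0.07508751] [ 1.76451628  3.28950978 -0.58106087]
True [0.00019687 0.01841204] [-0.71731555  3.55172354  1.53390123] 30.575
```

```bash
python3 - <<'E'
from jar import *
q=Ti(p,robot.state()["position"][None])[0]
robot.line_to(W(0,q[1]+.03,.034),rate=.1);robot.line_to(W(0,q[1]+.04,.25),rate=.25)
robot.movep(W(-.05,.30,.35),rot(0,-1))
c=camera("top");s=camera("side");print(robot.state()["time_s"])
for n,k in(("tall",c),("tall",s)):
    pass
cv2.imwrite("pics/end.png",np.hstack([cv2.resize(c["frame"][185:285,320:480],None,fx=2.5,fy=2.5,interpolation=2),cv2.resize(s["frame"][240:340,270:420],None,fx=2.5,fy=2.5,interpolation=2)]))
# expected touching-row positions
ys=-.228+np.array([.023,.0665,.110,.1535])
print(proj(c,[W(0,y,h) for y,h in zip(ys,(.044,.109,.044,.109))]).round(0).tolist(),proj(c,[W(0,-.054,.06)]).round(0))
E
```

```text
33.1667
[[447.0, 210.0], [435.0, 206.0], [412.0, 223.0], [398.0, 219.0]] [[386. 230.]]
```

View pics/end.png

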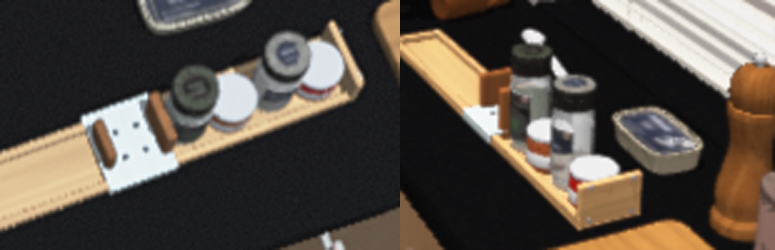

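The end picture shows all four jars upright in a closed row. Top pixels are (447,213), (436,206), (414,225) and (398,220), each within about 2 px of the touching-row prediction, and the stop is against the last jar.

```bash
python3 -c "
from cell import robot
print(robot.close_job())"
```

```text
the job is handed in; nothing more can be done
None
```

Job handed in at about 33 s: both tall jars stand upright among the low jars, and the stop is pushed up against the row until resistance, so all four stand close together with no visible gap and the things round the tray were left alone.

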